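# Lever open the stuck chalk case

## Task

Take the orange-handled pry blade from its sloping rest, find the one gap in the brass strip under the front edge of the wooden chalk case's lid (just above the thumb tab), slip the blade's tip in and lever the stiff lid up, pushing on with the blade until the lid stands upright or further back. Then put the blade back in its rest the way it lay. Only the blade may touch the case and its lid, never the robot itself, and leave the tumbler, the tin and the cube of chalk where they stand.

Things in the scene. Friction and masses are not known exactly. Their poses are not given: they have to be found in the camera images.
- pry: loose pry blade, about 120 g: orange handle (black band near the blade) 100 long, 18 wide (its y), 24 high (z), then a flat steel blade 75 long, 20 wide, 3 thick, in the handle's mid-plane. Origin at the handle's centre; x runs to the tip. In the rest it slopes 35 degrees from level, tip up. Its sides are free for fingers from 20 mm behind the origin up to the blade
- pry_tip (a point): middle of the blade's end, 125 mm from the pry origin along its x; axes as the pry's
- rest: fixed metal rest: base plate 120 x 70 x 10 mm, and on two posts a rail 16 mm wide (narrower than the handle) sloping 35 degrees up along the rest's x, with an end stop (top 4 mm above the handle's axis) and two low cheeks 25 mm apart around the lowest 25 mm of the handle. Origin under the centre of the base plate
- rest_seat (a point): where the centre of the handle lies in the rest, 85 mm above the rest's origin; axes as the rest's (level, not sloping)
- rest_tip (a point): where the blade tip is when the tool lies in the rest: 102 mm along the rest's x and 72 mm above rest_seat
- case: fixed dark wooden case, lid inlaid blue; 130 deep (x), 210 wide (y), walls 55 high and 8 thick, lid 10 thick on top, flush, no handle; two brass leaves on top mark the hinge. Origin at the centre of its underside; front at its own -x, lid hinge along the far (+x) top edge. Hollow, nothing inside higher than 30 mm
- case_slot (a point): middle of an opening 100 wide (y), 6 high (z 49 to 55 mm; lid above) in the front face, 65 mm before the case's origin. A jammed brass strip fills it but for ONE gap 34 wide, its centre up to 26 mm left or right of here: not in the state, feel with the tip or look for the brass tab below it (34 wide, 10 proud, top 6 mm under here). It leads 8 mm through the wall to the hollow
- lid_hinge (a point): middle of the lid's hinge axis, at the level of the lid's underside: 130 mm behind and 3 mm above case_slot; the axis runs along the case's y
- lid (a joint): opening of the lid, rad: 0 shut, 1.57 upright, stop at 1.75. The hinge is stiff: the lid stays at whatever angle it is left; lifting its front edge takes about 2.5 to 3.5 N
- tumbler: loose glass tumbler, 72 mm across, 100 high, origin under its centre; leave alone
- tin: loose tin with a blue band, 60 mm across, 75 high, origin under its centre; leave alone
- chalk: loose cube of blue cue chalk in a paper wrapper, 24 mm, origin under its centre; leave alone
Mind the look-alikes: they are no part of the job. Several things have the shape of the pry; the one meant has the colours described above. Leave any green look-alike of the rest alone.

How it is judged:
On the way, in this order (a step that is already met when the one before it is completed fails the run):
1. the blade's tip is through the gap, at least 10 mm past the front face, with the lid not yet raised (under 0.15 rad) (x of pry_tip in the frame of case_slot above 0.01 m and y of pry_tip in the frame of case_slot between -0.05 and 0.05 m and z of pry_tip in the frame of case_slot between -0.012 and 0.014 m and value of joint lid below 0.15 rad).
2. the lid is raised past 0.35 rad with the blade bearing on it (value of joint lid above 0.35 rad and contact force between pry and case above 0.2 N), for 0.05 s.
At the end, for the whole second after the job is handed in: the lid stands still, open at least 1.4 rad (80 degrees), and the blade lies still in its rest, its origin within 20 mm of rest_seat and its tip within 30 mm of rest_tip (value of joint lid above 1.4 rad and velocity of joint lid between -0.05 and 0.05 rad/s and distance between pry and rest_seat below 0.02 m and distance between pry_tip and rest_tip below 0.03 m and linear speed of pry below 0.02 m/s); the robot touches nothing.
It fails at once if the robot itself touches the case or its lid (over 1.5 N) (contact force between any of the fingers, the arm and case above 1.5 N).
It fails at once if the tumbler is moved more than 20 mm or tipped (distance of tumbler from where it was at the start of the episode above 0.02 m or angle between tumbler's own z axis and vertical above 0.3 rad).
It fails at once if the tin is moved more than 20 mm or tipped (distance of tin from where it was at the start of the episode above 0.02 m or angle between tin's own z axis and vertical above 0.3 rad).
It fails at once if the cube of chalk is moved more than 20 mm or tipped (distance of chalk from where it was at the start of the episode above 0.02 m or angle between chalk's own z axis and vertical above 0.3 rad).
It also fails if it takes over 64 s, if anything falls off the work surface, if the arm or the gripper's body presses on something with over 40 N, if the wrist force passes 120 N, or if a joint passes its speed limit or range.

## Robot

A 6-joint arm with a two-finger parallel gripper is mounted at the origin on the work surface. World frame = base frame: x ahead of the robot, y to its left, z up, the work surface at z = 0. Lengths are in m, angles in rad, forces in N, time in s.
With the tool pointing down it reaches from about 0.4 to 0.825 m from the base axis. Payload 7 kg.
Tool frame: the origin (TCP) lies on the centre line of the jaws, within the pads' length; the fingertips stand 22 mm ahead of it and the grasp point (between the pads) lies 3 mm ahead of it; z points along the fingers, y is the line along which they close (so a half turn about z gives the same grasp; the last joint's range is limited). The gripper opens to 88 mm and grips with 3 to 60 N. Pads are 19 mm wide; open, the fingers measure 130 mm over their backs; the gripper's body (78 mm by 193 mm) begins 47 mm behind the grasp point.
Start: joints at [1.483, 0.359, 0.012, 0, -1.224, -0.288], TCP at [0.248, 0.628, 0.249] pointing down, gripper open.
Joint ranges: [-3.07, 3.07], [-1.43, 2.12], [-1.02, 1.25], [-3.03, 1.67], [-3.05, -0], [-3.03, 3.03]. Speed limits (rad/s): [2.39, 2.39, 3.01, 3.14, 3.14, 3.14].

## Interface

Orientations are given as [roll, pitch, yaw] about the fixed x, y, z axes, in that order (R = Rz(yaw) Ry(pitch) Rx(roll)).
In Python, from station import arm gives the robot as it stands.
- The arm moves only by the tool arm_command, never from a script. Its argument "series" is one flat list of numbers, 7 for each row, row after row: the turn, a rotation vector about the tool's x, y, z each as a share of 90 degrees, from -1 to 1, then the shift along the tool's x, y, z each as a share of 0.1 m, from -1 to 1, then the opening, from 0 (shut) to 1 (fully open). A call has 1 to 8 rows; each row is the pose to reach, as a shift and turn from the pose commanded when the call began, along the tool's axes at that moment; what a row does not reach only later rows make up. A row lasts 1/8 s, in which the tool goes at most 62.5 mm and 10.7 degrees, less where a joint would pass 70% of its speed; a pose out of reach is approached as far as the arm can. A call with a number of a shift or a turn outside -1 to 1 is refused whole. A call with a gripper value outside its range is refused whole. The fingers move at their own pace and stop on an object; "force" is the grip in N (left out, the last holds). Time passes only in rows, so rows that repeat a pose let the fingers close. It gives the time, the measured TCP pose, the force, the opening and the grip force at its end, in the units of the state.
- arm.get_state(): the state, without advancing time (a new reading comes with each control period).
- arm.grab_frame(name): name is "scene" or "top"; returns the picture (384x512x3 uint8, blue, green, red); there is no depth.
- arm.camera_model(name): a dict with "fovy" (degrees; the focal length in pixels is half the picture's height over the tangent of half this angle, whatever the lens; pixels are square), "cx", "cy" (the principal point, pixels), "pose" (4x4, takes a point from camera to world coordinates). Camera axes: x right, y down, z forward; pixel columns grow to the right and rows downward; lengths in m; the calibration is good to about 2 mm. A picture is of the moment at which its call begins. camera_model takes no time and is no camera call.
- arm.job_done(): hands the job in; it is judged then, once.
The state is a dict: "t": time; "q": joint angles; "qd": joint speeds; "joint_efforts": joint torques, N m; "eef_pos": TCP position; "ee_rot": TCP orientation; "force": force on the tool from outside, world axes, zero at the start; "moment": the same for the moment, N m; "width": finger opening in m; "gripper_force": force on a finger pad.
Only numpy, scipy, OpenCV 4.12 (cv2) and the standard library are available. Lean on these libraries where they do the work, as an engineer would, in place of code of your own. Each camera call takes 0.05 s, during which the arm holds its last target. There are 200 camera calls.

## Working session

There is one attempt and no reset: what is moved stays moved. The work goes in short steps, Python scripts to look and compute and a tool call to move; the robot and the scene stay as the last step left them, time stands still between calls to the robot, and variables do not carry over. Pictures are saved under pics/ and viewed, at most 10 in all, crops included, and the job is handed in when it is done.

Besides the shell and the picture viewer there is one more tool, called after "Call:" by a JSON object that holds its "api" and its "payload", one argument or row to a line. arm_command: Moves the arm, as the interface text tells. Its arguments: {"type":"object","properties":{"series":{"type":"array"},"force":{"type":"number"}},"required":["series"]}

```bash
mkdir -p pics; ls; python3 - <<'E'
from station import arm
import cv2,numpy as np
for n in("scene","top"):
    f=arm.grab_frame(n); cv2.imwrite(f"pics/{n}0.png",f)
    m=arm.camera_model(n); print(n,m["fovy"],m["cx"],m["cy"],{k:v for k,v in m.items() if k not in("fovy","cx","cy","pose")});print(np.round(m["pose"],4).tolist())
a=cv2.imread("pics/scene0.png");b=cv2.imread("pics/top0.png")
cv2.imwrite("pics/s0.png",cv2.resize(a,(800,600),interpolation=cv2.INTER_CUBIC));cv2.imwrite("pics/t0.png",cv2.resize(b,(800,600),interpolation=cv2.INTER_CUBIC))
s=arm.get_state();print(s)
E
```

```text
pics
scene 42.448510071468796 249.21811249792898 193.68538427332348 {}
[[0.5387, 0.6024, -0.589, 1.1589], [0.8423, -0.3701, 0.3919, -0.4753], [0.018, -0.7072, -0.7067, 0.9025], [0.0, 0.0, 0.0, 1.0]]
top 48.805900706927076 260.0002635440058 194.73180977561546 {}
[[-0.0284, -0.9926, 0.1184, 0.3635], [-0.9996, 0.0286, -0.0002, -0.0469], [-0.0032, -0.1184, -0.993, 1.1366], [0.0, 0.0, 0.0, 1.0]]
{'t': 0.1, 'q': array([ 1.48309033e+00,  3.59341632e-01,  1.11673649e-02, -2.90106380e-04,
       -1.22410960e+00, -2.88092550e-01]), 'qd': array([-0.0010659 , -0.00153495,  0.00202976,  0.00074535,  0.00102669,
        0.00062998]), 'joint_efforts': array([-4.31723483e-04, -5.84161699e+01,  2.93751490e+01,  7.01565027e+00,
        1.01857900e-02, -4.37059907e-05]), 'eef_pos': array([0.2476208 , 0.62751352, 0.24770997]), 'ee_rot': array([ 3.14008893e+00, -1.61188567e-04, -3.75897204e-01]), 'force': array([-1.63781986e-04, -4.80473858e-01,  6.40050386e-02]), 'moment': array([-0.00146571,  0.05727261, -0.01725143]), 'gripper_force': 0.0, 'width': 0.0877073805151953}
```

View pics/s0.png

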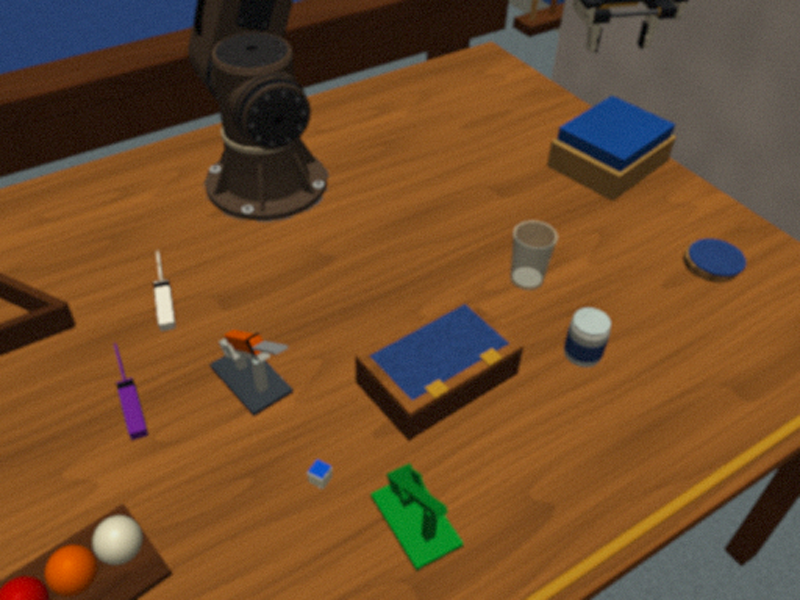

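View pics/t0.png

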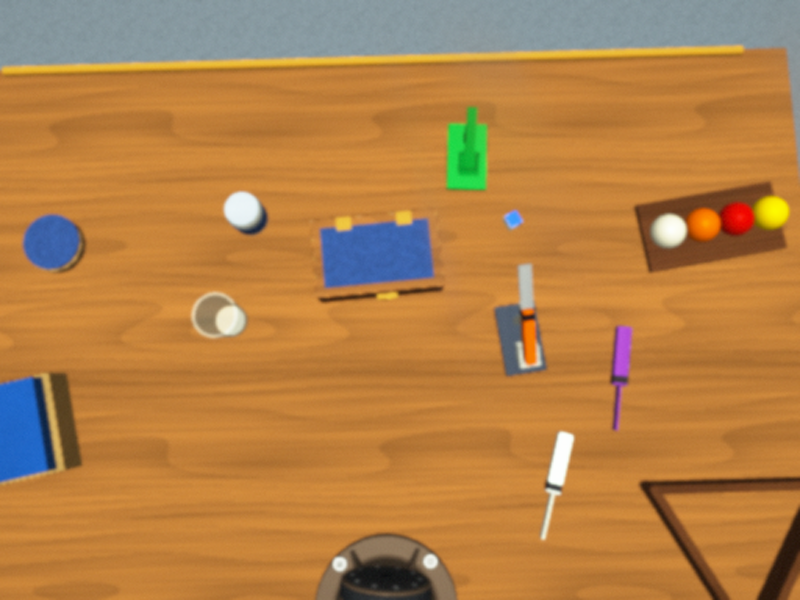

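Candidates for the pry (top view, 800x600 px): the orange-handled one at (528,330) lying in the dark rest, the purple one at (621,365), and the white one at (558,470). Only the orange one has the orange handle, black band, flat steel blade and sloping rest. The green rest at (468,155) is a decoy. The case's front faces the robot, with its brass tab at (387,296). I'll confirm with an enlarged crop and measure.

```bash
cat > h.py <<'E'
import cv2,numpy as np
from station import arm
def ray(n,uv):
    m=arm.camera_model(n);P=np.array(m["pose"]);f=192/np.tan(np.radians(m["fovy"]/2))
    d=P[:3,:3]@np.array([(uv[0]-m["cx"])/f,(uv[1]-m["cy"])/f,1]);return P[:3,3],d
def onz(n,uv,z):
    o,d=ray(n,uv);return o+d*(z-o[2])/d[2]
def tri(a,b):
    (o,d),(p,e)=ray("top",a),ray("scene",b)
    A=np.stack([d,-e],1);t=np.linalg.lstsq(A,p-o,rcond=None)[0]
    return (o+d*t[0]+p+e*t[1])/2, np.linalg.norm(o+d*t[0]-p-e*t[1])
def blobs(f,lo,hi,amin=15):
    m=cv2.inRange(cv2.cvtColor(f,cv2.COLOR_BGR2HSV),lo,hi)
    n,l,s,c=cv2.connectedComponentsWithStats(m)
    return [(c[i].round(1).tolist(),int(s[i,4]),cv2.boxPoints(cv2.minAreaRect(np.argwhere(l==i)[:,::-1].astype(np.float32))).round(1).tolist(),s[i,:4].tolist()) for i in range(1,n) if s[i,4]>=amin]
E
python3 - <<'E'
from h import *
t=cv2.imread("pics/top0.png");s=cv2.imread("pics/scene0.png")
R={"orange":((3,180,150),(14,255,255)),"blue":((105,120,60),(125,255,255)),"yellow":((18,140,130),(32,255,255)),"slate":((95,25,40),(120,110,110))}
for k,(lo,hi) in R.items():
    for n,f in(("top",t),("scene",s)):
        for b in blobs(f,lo,hi):
            x,y,w,h=b[3]
            if n=="top" and (190<x<345 and 125<y<250) or n=="scene" and (120<x<340 and 190<y<290): print(k,n,b)
c=[cv2.resize(t[165:245,300:370],(350,400),interpolation=cv2.INTER_CUBIC),cv2.resize(t[130:200,195:285],(450,350),interpolation=cv2.INTER_CUBIC)]
im=np.zeros((400,800,3),np.uint8);im[:,:350]=c[0];im[:350,350:]=c[1];cv2.imwrite("pics/c0.png",im)
E
```

```text
orange top ([337.5, 199.5], 22, [[334.0, 198.0], [341.0, 198.0], [341.0, 201.0], [334.0, 201.0]], [334, 198, 8, 4])
orange top ([336.4, 217.0], 67, [[335.0, 205.0], [341.0, 205.0], [341.0, 232.0], [335.0, 232.0]], [335, 205, 7, 28])
orange scene ([312.4, 196.2], 34, [[306.29998779296875, 193.1999969482422], [315.0, 191.0], [317.5, 200.89999389648438], [308.79998779296875, 203.10000610351562]], [307, 191, 11, 11])
orange scene ([274.5, 197.6], 25, [[270.0, 200.0], [274.20001220703125, 191.60000610351562], [279.0, 194.0], [274.79998779296875, 202.39999389648438]], [271, 194, 9, 9])
orange scene ([129.5, 205.9], 16, [[124.80000305175781, 206.5], [132.0, 203.60000610351562], [133.0, 206.0], [125.80000305175781, 208.89999389648438]], [125, 204, 9, 5])
orange scene ([152.2, 213.2], 83, [[142.8000030517578, 214.5], [143.60000610351562, 209.10000610351562], [161.1999969482422, 212.0], [160.3000030517578, 217.39999389648438]], [143, 210, 19, 7])
orange scene ([163.4, 217.4], 33, [[159.39999389648438, 216.8000030517578], [165.8000030517578, 213.60000610351562], [167.8000030517578, 217.60000610
[... 4041 characters left out ...]
4844], [514.7999877929688, 271.6000061035156], [341.29998779296875, 389.3999938964844]], [337, 266, 175, 118])
slate top ([326.8, 218.7], 252, [[319.8999938964844, 196.3000030517578], [330.8999938964844, 195.8000030517578], [333.0, 237.8000030517578], [322.0, 238.3000030517578]], [321, 196, 13, 43])
slate top ([319.5, 205.3], 27, [[317.29998779296875, 198.10000610351562], [319.5, 197.6999969482422], [322.29998779296875, 213.0], [320.1000061035156, 213.39999389648438]], [318, 198, 5, 16])
slate scene ([160.1, 246.1], 483, [[134.6999969482422, 234.1999969482422], [154.1999969482422, 216.0], [185.10000610351562, 249.10000610351562], [165.60000610351562, 267.29998779296875]], [136, 230, 50, 34])
```

View pics/c0.png

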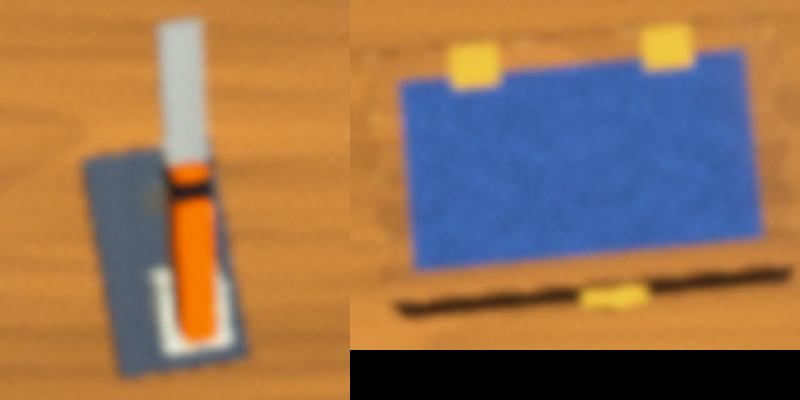

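The crop confirms it: orange handle with black band in the dark rest, blade tip at about (182,22) in the crop, and the brass tab centred at crop (615,297). Next I'll turn these into poses.

```bash
python3 - <<'E'
from h import *
np.set_printoptions(precision=4,suppress=True)
t=cv2.imread("pics/top0.png")
P=lambda u,v,z:onz("top",(u,v),z)
c5=lambda u,v,z:P(300+u/5-.5,165+v/5-.5,z)
d5=lambda u,v,z:P(195+(u-350)/5-.5,130+v/5-.5,z)
tip=c5(182,22,.157);root=c5(188,162,.1137);rear=c5(199,338,.06)
print("tip",tip,"root",root,"rear",rear)
a=tip-root;print("yaw blade",np.arctan2(a[1],a[0]),"len",np.hypot(*a[:2])," tip-rear yaw",np.arctan2(*(tip-rear)[1::-1]))
A,B,C=[c5(*q,.010) for q in((85,157),(122,376),(247,356))]
print("plate",A,B,C,"ctr",(A+C)/2,"yaw",np.arctan2(*(A-B)[1::-1]),np.linalg.norm(A-B),np.linalg.norm(B-C))
q=[d5(*p,.065) for p in((400,82),(745,50),(763,237),(415,270))]
print("blue ctr",np.mean(q,0),"front-dir yaw",np.arctan2(*(q[0]-q[3])[1::-1]),np.arctan2(*(q[1]-q[2])[1::-1]),"side",np.arctan2(-(q[3]-q[2])[0],(q[3]-q[2])[1]),[np.linalg.norm(q[i]-q[i-1]) for i in range(4)])
# blue centre from scene
b=blobs(cv2.imread("pics/scene0.png"),(105,120,60),(125,255,255),1500)
print("scene blue",[onz("scene",x[0],.065) for x in b][0:], [onz("scene",p,.065) for p in((238,227.7),(305.4,194),(323.4,219.7),(256,255))])
print("tab ctr",P(247.5,188.9,.046),"tab corners",d5(580,290,.046),d5(650,285,.046),d5(585,308,.046),d5(650,304,.046))
print("leaves",P(257.9,138,.066),P(219.2,141.8,.066))
print("black ends top edge z55",d5(397,302,.055),d5(790,267,.055),"bottom",d5(403,318,0),d5(790,279,0))
print("chalk",P(328.2,139.8,.024))
print("tumbler rim z.1",P(214/800*512,317/600*384,.1),"tin",P(242/800*512,210/600*384,.075))
E
```

```text
tip [ 0.5362 -0.2269  0.157 ] root [ 0.4748 -0.2343  0.1137] rear [ 0.3908 -0.2452  0.06  ]
yaw blade 0.12057882373508626 len 0.061889802970619925  tip-rear yaw 0.12564725288026213
plate [ 0.4904 -0.1983  0.01  ] [ 0.3732 -0.2127  0.01  ] [ 0.3819 -0.2794  0.01  ] ctr [ 0.4361 -0.2389  0.01  ] yaw 0.12238787786706504 0.11803107025949529 0.06720341898745859
blue ctr [0.5793 0.0002 0.065 ] front-dir yaw 0.06502360848425344 0.06165811756170471 side 0.06674608005542948 [np.float64(0.09869715885310507), np.float64(0.17932184407198296), np.float64(0.0984533091305757), np.float64(0.17899075511901436)]
scene blue [array([-0.696 , -0.1324,  0.065 ]), array([0.2822, 0.6455, 0.065 ]), array([ 0.5788, -0.0042,  0.065 ])] [array([ 0.5386, -0.0905,  0.065 ]), array([0.5325, 0.1036, 0.065 ]), array([0.6205, 0.0883, 0.065 ]), array([ 0.6243, -0.0983,  0.065 ])]
tab ctr [ 0.5098 -0.0151  0.046 ] tab corners [0.514  0.0031 0.046 ] [ 0.5155 -0.0334  0.046 ] [0.5045 0.0007 0.046 ] [ 0.5056 -0.0332  0.046 ]
leaves [ 0.6392 -0.0459  0.066 ] [0.6321 0.0545 0.066 ]
black ends top edge z55 [0.5092 0.0971 0.055 ] [ 0.5216 -0.1061  0.055 ] bottom [0.5078 0.1013 0.    ] [ 0.523  -0.1088  0.    ]
chalk [ 0.6396 -0.2346  0.024 ]
tumbler rim z.1 [0.4756 0.2565 0.1   ] tin [0.6541 0.2187 0.075 ]
```

Poses are consistent across views: seat about (0.435, -0.239, 0.085) with yaw 0.122, gap centre about (0.5148, -0.0152, 0.052), case yaw 0.064. Moving over to the rest at height 0.25.

Call:
{"api": "arm_command", "payload": {
  "series": [0, 0, 0, 0.63, 0.91, 0, 1, 0, 0, 0, 0.63, 0.91, 0, 1, 0, 0, 0, 0.63, 0.91, 0, 1],
  "force": 60
}}

```text
t: 0.48
eef_pos: [0.2734, 0.5172, 0.249]
ee_rot: [3.141, 0.0, -0.377]
force: [0.4, 1.0, 0.7]
width: 0.0879
gripper_force: 0.0
```

Call:
{"api": "arm_command", "payload": {
  "series": [0, 0, 0, 0.63, 0.91, 0, 1, 0, 0, 0, 0.63, 0.91, 0, 1, 0, 0, 0, 0.63, 0.91, 0, 1]
}}

```text
t: 0.85
eef_pos: [0.2984, 0.4101, 0.2489]
ee_rot: [-3.141, 0.0, -0.377]
force: [0.4, 0.5, -0.2]
width: 0.0874
gripper_force: 0.0
```

Call:
{"api": "arm_command", "payload": {
  "series": [0, 0, 0, 0.63, 0.91, 0, 1, 0, 0, 0, 0.63, 0.91, 0, 1, 0, 0, 0, 0.63, 0.91, 0, 1]
}}

```text
t: 1.23
eef_pos: [0.3236, 0.303, 0.2488]
ee_rot: [-3.141, 0.0, -0.378]
force: [0.5, 0.7, -0.5]
width: 0.0871
gripper_force: 0.0
```

Call:
{"api": "arm_command", "payload": {
  "series": [0, 0, 0, 0.63, 0.91, 0, 1, 0, 0, 0, 0.63, 0.91, 0, 1, 0, 0, 0, 0.63, 0.91, 0, 1]
}}

```text
t: 1.6
eef_pos: [0.349, 0.1958, 0.2487]
ee_rot: [-3.141, -0.0, -0.378]
force: [-0.5, 0.7, -0.4]
width: 0.0879
gripper_force: 0.0
```

Call:
{"api": "arm_command", "payload": {
  "series": [0, 0, 0, 0.63, 0.91, 0, 1, 0, 0, 0, 0.63, 0.91, 0, 1, 0, 0, 0, 0.63, 0.91, 0, 1]
}}

```text
t: 1.98
eef_pos: [0.3746, 0.0882, 0.2487]
ee_rot: [3.142, -0.0, -0.379]
force: [0.6, 0.3, -0.3]
width: 0.0877
gripper_force: 0.0
```

Call:
{"api": "arm_command", "payload": {
  "series": [0, 0, 0, 0.63, 0.91, 0, 1, 0, 0, 0, 0.63, 0.91, 0, 1, 0, 0, 0, 0.63, 0.91, 0, 1]
}}

```text
t: 2.35
eef_pos: [0.4002, -0.0196, 0.2484]
ee_rot: [3.141, 0.0, -0.379]
force: [-0.9, 0.7, 0.6]
width: 0.0875
gripper_force: 0.0
```

Call:
{"api": "arm_command", "payload": {
  "series": [0, 0, 0, 0.63, 0.91, 0, 1, 0, 0, 0, 0.63, 0.91, 0, 1, 0, 0, 0, 0.63, 0.91, 0, 1]
}}

```text
t: 2.72
eef_pos: [0.4257, -0.1271, 0.248]
ee_rot: [3.141, 0.001, -0.378]
force: [-0.5, -0.3, -0.8]
width: 0.088
gripper_force: 0.0
```

Call:
{"api": "arm_command", "payload": {
  "series": [0, 0, 0, 0.63, 0.91, 0, 1, 0, 0, 0, 0.63, 0.91, 0, 1, 0, 0, 0, 0.63, 0.91, 0, 1]
}}

```text
t: 3.1
eef_pos: [0.4511, -0.2346, 0.2477]
ee_rot: [3.141, 0.001, -0.377]
force: [-0.1, -0.7, -0.5]
width: 0.0877
gripper_force: 0.0
```

```bash
cat >> h.py <<'E'
from scipy.spatial.transform import Rotation as Ro
RX=Ro.from_euler('x',np.pi)
def pryR(yaw,pitch_up): return Ro.from_euler('ZY',[yaw,-pitch_up])     # pry axes in world
def rows(R,p,start=None):
    """numbers of a row taking the tool from start (R,p) (default: now) to R,p"""
    if start is None:
        s=arm.get_state();start=(Ro.from_euler('xyz',s["ee_rot"]),s["eef_pos"])
    R0,p0=start
    return np.r_[(R0.inv()*R).as_rotvec()/(np.pi/2),R0.inv().apply(np.asarray(p)-p0)/.1].round(3)
def tcp(Rp,tip,gx,dz=0.):   # tcp for tip point, grasp at pry x=gx, tool perpendicular
    return Rp*RX, np.asarray(tip)-Rp.apply([.125-gx,0,-.003-dz])
E
python3 - <<'E'
from h import *
Rp=pryR(.122,np.radians(35)); R=Rp*RX
o=np.array([.435,-.239,.085]); g=o+Rp.apply([.022,0,.003])
print(g, rows(R,g+[0,0,.09]), "then", rows(R,g,(R,g+[0,0,.09])))
E
```

```text
[ 0.45117946 -0.23701625  0.10007614] [ 0.097  0.381 -0.308  0.011  0.022  0.577] then [ 0.     0.     0.    -0.516 -0.     0.737]
```

Call:
{"api": "arm_command", "payload": {
  "series": [0.097, 0.381, -0.308, 0.011, 0.022, 0.577, 1, 0.097, 0.381, -0.308, 0.011, 0.022, 0.577, 1, 0.097, 0.381, -0.308, 0.011, 0.022, 0.577, 1, 0.097, 0.381, -0.308, 0.011, 0.022, 0.577, 1, 0.097, 0.381, -0.308, 0.011, 0.022, 0.577, 1, 0.097, 0.381, -0.308, 0.011, 0.022, 0.577, 1]
}}

```text
t: 3.85
eef_pos: [0.4501, -0.2355, 0.1912]
ee_rot: [-3.14, -0.613, 0.122]
force: [0.3, -0.8, -0.5]
width: 0.0878
gripper_force: 0.0
```

```bash
python3 - <<'E'
from h import *
s=arm.get_state();print(s["q"],s["ee_rot"],s["eef_pos"])
Rp=pryR(.122,np.radians(35)); R=Rp*RX
g=np.array([.435,-.239,.085])+Rp.apply([.022,0,.003]);print(rows(R,g))
cv2.imwrite("pics/t1.png",cv2.resize(arm.grab_frame("top")[140:260,270:430],(800,600),interpolation=cv2.INTER_CUBIC))
E
```

```text
[-0.33164634 -0.05466349 -0.58598279 -0.51949486 -0.53671378  2.40772891] [-3.1398541  -0.61270097  0.12248328] [ 0.4501456  -0.23552068  0.19124197]
[-0.001 -0.001  0.    -0.517  0.017  0.751]
```

View pics/t1.png

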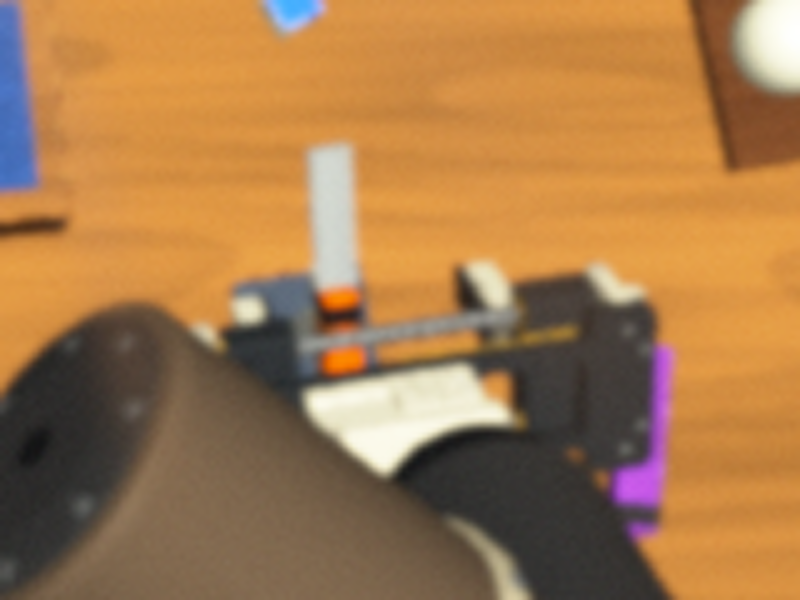

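The hand straddles the orange handle (handle at (340,330), fingers at (265,340) and (490,290); the offset is perspective). Descending and gripping.

Call:
{"api": "arm_command", "payload": {
  "series": [0, 0, 0, -0.26, 0.015, 0.37, 1, 0, 0, 0, -0.517, 0.015, 0.75, 1, 0, 0, 0, -0.517, 0.015, 0.75, 1, 0, 0, 0, -0.517, 0.015, 0.75, 0.1, 0, 0, 0, -0.517, 0.015, 0.75, 0.1, 0, 0, 0, -0.517, 0.015, 0.75, 0, 0, 0, 0, -0.517, 0.015, 0.75, 0, 0, 0, 0, -0.517, 0.015, 0.75, 0],
  "force": 60
}}

```text
t: 4.9
eef_pos: [0.4506, -0.2382, 0.1002]
ee_rot: [3.141, -0.612, 0.124]
force: [-0.3, -0.3, -0.7]
width: 0.0433
gripper_force: 0.0
```

Call:
{"api": "arm_command", "payload": {
  "series": [0, 0, 0, 0, 0, 0, 0, 0, 0, 0, 0, 0, 0, 0, 0, 0, 0, 0, 0, 0, 0]
}}

```text
t: 5.28
eef_pos: [0.4504, -0.2382, 0.0997]
ee_rot: [3.141, -0.611, 0.124]
force: [-0.5, -0.3, 0.5]
width: 0.0175
gripper_force: 60.0
```

Call:
{"api": "arm_command", "payload": {
  "series": [0, 0, 0, 0.14, 0, -0.2, 0, 0, 0, 0, 0.28, 0, -0.4, 0, 0, 0, 0, 0.57, 0, -0.82, 0, 0, 0, 0, 0.57, 0, -0.82, 0, 0, 0, 0, 0.57, 0, -0.82, 0]
}}

```text
t: 5.9
eef_pos: [0.4497, -0.2377, 0.1993]
ee_rot: [-3.141, -0.611, 0.124]
force: [1.0, 0.3, -1.0]
width: 0.0171
gripper_force: 60.0
```

```bash
python3 - <<'E'
from h import *
Rp=pryR(.064,0); ax=Rp.apply([1,0,0]); E=np.array([.5148,-.0152,.052])
R,p=tcp(Rp,E-.05*ax+[0,0,.06],.022)
s=arm.get_state();R0=Ro.from_euler('xyz',s["ee_rot"])
print(p,s["eef_pos"], "rotate in place:",rows(R,s["eef_pos"]),"then shift",rows(R,p,(R,s["eef_pos"])))
print("then down", rows(R,p-[0,0,.06],(R,p)))
E
```

```text
[ 0.36211324 -0.02498532  0.115     ] [ 0.44972172 -0.23770878  0.19930752] rotate in place: [-0.012 -0.389  0.037  0.     0.     0.   ] then shift [ 0.     0.     0.    -0.738 -2.179  0.843]
then down [ 0.   0.   0.   0.  -0.   0.6]
```

Call:
{"api": "arm_command", "payload": {
  "series": [-0.012, -0.389, 0.037, 0, 0, 0, 0, -0.012, -0.389, 0.037, 0, 0, 0, 0, -0.012, -0.389, 0.037, 0, 0, 0, 0, -0.012, -0.389, 0.037, 0, 0, 0, 0, -0.012, -0.389, 0.037, 0, 0, 0, 0]
}}

```text
t: 6.52
eef_pos: [0.4507, -0.2377, 0.1971]
ee_rot: [-3.141, 0.004, 0.065]
force: [0.6, -0.1, -1.1]
width: 0.0176
gripper_force: 60.0
```

Call:
{"api": "arm_command", "payload": {
  "series": [0, 0, 0, -0.13, -0.726, 0, 0, 0, 0, 0, -0.13, -0.726, 0, 0, 0, 0, 0, -0.13, -0.726, 0, 0]
}}

```text
t: 6.9
eef_pos: [0.4319, -0.1661, 0.1993]
ee_rot: [-3.142, -0.001, 0.065]
force: [-0.2, -0.5, -0.3]
width: 0.0176
gripper_force: 60.0
```

Call:
{"api": "arm_command", "payload": {
  "series": [0, 0, 0, -0.13, -0.726, 0, 0, 0, 0, 0, -0.13, -0.726, 0, 0, 0, 0, 0, -0.13, -0.726, 0, 0]
}}

```text
t: 7.28
eef_pos: [0.4151, -0.0949, 0.1996]
ee_rot: [3.141, -0.001, 0.065]
force: [-0.3, -0.2, -1.4]
width: 0.0175
gripper_force: 60.0
```

Call:
{"api": "arm_command", "payload": {
  "series": [0, 0, 0, -0.13, -0.726, 0, 0, 0, 0, 0, -0.13, -0.726, 0, 0, 0, 0, 0, -0.13, -0.726, 0, 0, 0, 0, 0, -0.13, -0.726, 0, 0]
}}

```text
t: 7.78
eef_pos: [0.3977, -0.0242, 0.1994]
ee_rot: [3.141, 0.0, 0.063]
force: [-0.3, 0.3, -0.9]
width: 0.0175
gripper_force: 60.0
```

```bash
python3 - <<'E'
from h import *
t=arm.grab_frame("top");s=arm.grab_frame("scene");cv2.imwrite("pics/top2.png",t);cv2.imwrite("pics/scene2.png",s)
a=cv2.resize(t[120:220,200:300],(400,400),interpolation=cv2.INTER_CUBIC);b=cv2.resize(s[150:250,170:270],(400,400),interpolation=cv2.INTER_CUBIC)
cv2.imwrite("pics/c2.png",np.hstack([a,b]))
st=arm.get_state();print(st["q"],st["eef_pos"],st["ee_rot"])
E
```

```text
[ 4.42444284e-01 -7.56536360e-02 -6.28634337e-01  9.49304141e-04
 -1.01850439e+00  1.18990292e+00] [ 0.39753417 -0.02421527  0.19929856] [3.14058660e+00 3.39281320e-04 6.20490269e-02]
```

View pics/c2.png

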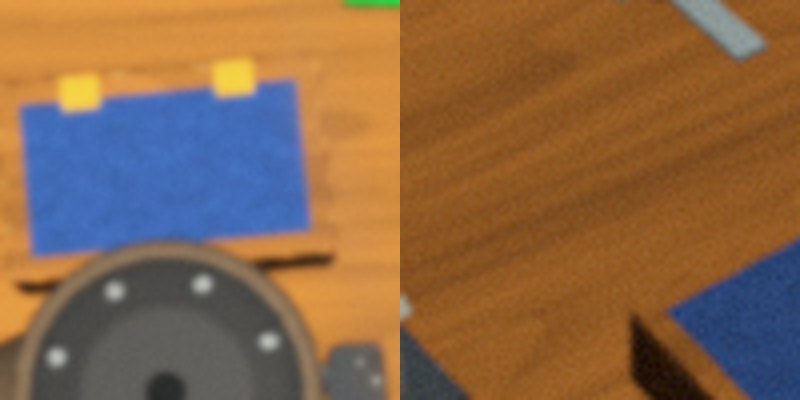

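Only the scene view sees the blade: its end is at crop (754,53), full-picture (258, 162.8). Checking that against the expected tip position.

```bash
python3 - <<'E'
from h import *
np.set_printoptions(precision=4,suppress=True)
s=arm.get_state();Rt=Ro.from_euler('xyz',s["ee_rot"]);tip=s["eef_pos"]+Rt.apply([.103,0,.003])
m=arm.camera_model("scene");P=np.linalg.inv(m["pose"]);f=192/np.tan(np.radians(m["fovy"]/2))
pr=lambda p:(lambda c:np.array([m["cx"]+f*c[0]/c[2],m["cy"]+f*c[1]/c[2]]))(P[:3,:3]@p+P[:3,3])
print("exp tip",tip,pr(tip),"corners",pr(tip+Rt.apply([0,.01,-.0015])),pr(tip+Rt.apply([0,-.01,-.0015])))
print("d/dx 5mm",pr(tip+[.005,0,0])-pr(tip),"d/dy",pr(tip+[0,.005,0])-pr(tip),"d/dz",pr(tip+[0,0,.005])-pr(tip))
print("seen corners",170+np.array([342,366])/4-.5,150+np.array([62,45])/4-.5)
E=np.array([.5148,-.0152,.052]);Rp=pryR(.064,0);ax=Rp.apply([1,0,0])
print("pre",rows(Rp*RX,tcp(Rp,E-.015*ax,.022)[1]))
E
```

```text
exp tip [ 0.5003 -0.0178  0.1963] [257.4666 162.8515] corners [253.7599 164.0937] [261.1863 160.5771]
d/dx 5mm [1.2751 1.3148] d/dy [ 1.9339 -0.7998] d/dz [ 0.0694 -1.7475]
seen corners [255. 261.] [165.   160.75]
pre [ 0.001  0.    -0.001 -0.004 -0.016  1.443]
```

Tip matches the expectation within about a pixel. Descend in front of the slot, then check.

Call:
{"api": "arm_command", "payload": {
  "series": [0, 0, 0, 0, -0.01, 0.4, 0, 0, 0, 0, 0, -0.01, 0.8, 0, 0, 0, 0, 0, -0.01, 0.8, 0]
}}

```text
t: 8.25
eef_pos: [0.3954, -0.0238, 0.1175]
ee_rot: [3.139, 0.006, 0.062]
force: [0.7, -0.3, -0.5]
width: 0.0175
gripper_force: 60.0
```

Call:
{"api": "arm_command", "payload": {
  "series": [0, 0, 0, 0, 0, 0.4, 0, 0, 0, 0, 0, 0, 0.64, 0, 0, 0, 0, 0, 0, 0.64, 0, 0, 0, 0, 0, 0, 0.64, 0]
}}

```text
t: 8.75
eef_pos: [0.3986, -0.0222, 0.057]
ee_rot: [3.141, -0.002, 0.064]
force: [0.5, 0.0, -0.9]
width: 0.0174
gripper_force: 60.0
```

```bash
python3 - <<'E'
from h import *
np.set_printoptions(precision=4,suppress=True)
s=arm.get_state();Rt=Ro.from_euler('xyz',s["ee_rot"]);tip=s["eef_pos"]+Rt.apply([.103,0,.003])
E=np.array([.5148,-.0152,.052]);Rp=pryR(.064,0)
print(s["t"],s["q"],s["force"],"tip in slot frame",Rp.inv().apply(tip-E),s["ee_rot"])
f=arm.grab_frame("scene");cv2.imwrite("pics/c3.png",cv2.resize(f[170:270,190:320],(780,600),interpolation=cv2.INTER_CUBIC))
E
```

```text
8.75 [ 0.4468  0.1427 -0.8238  0.002  -0.6025  1.1861] [ 0.5111  0.0386 -0.8533] tip in slot frame [-0.0134  0.0005  0.0022] [ 3.1412 -0.0021  0.0638]
```

View pics/c3.png

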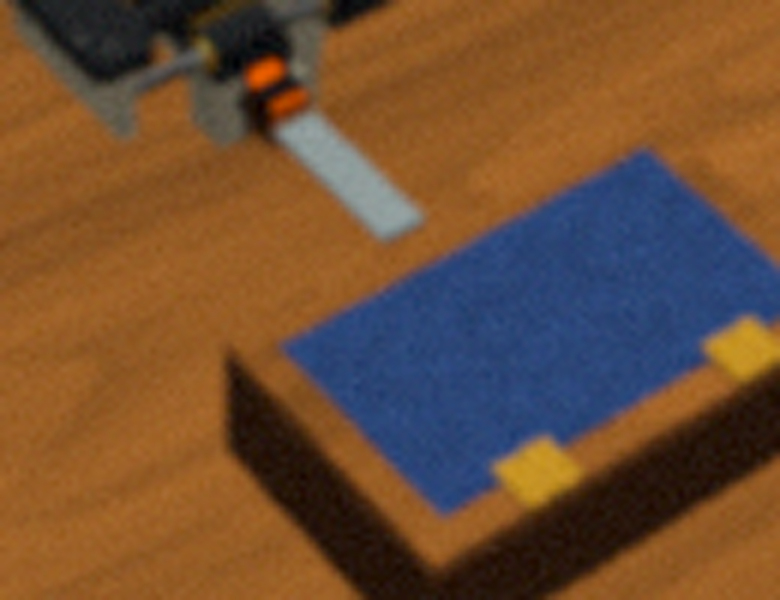

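The blade tip at crop (405,230) is just short of the front lid edge, aimed right. Lowering 2 mm and easing in, watching the force.

Call:
{"api": "arm_command", "payload": {
  "series": [0, 0, 0, 0, 0, 0.02, 0, 0, 0, 0, 0.06, 0, 0.02, 0, 0, 0, 0, 0.12, 0, 0.02, 0, 0, 0, 0, 0.16, 0, 0.02, 0, 0, 0, 0, 0.2, 0, 0.02, 0, 0, 0, 0, 0.2, 0, 0.02, 0]
}}

```text
t: 9.55
eef_pos: [0.4177, -0.0211, 0.0534]
ee_rot: [3.141, -0.0, 0.063]
force: [0.5, -0.1, -0.8]
width: 0.0173
gripper_force: 60.0
```

```bash
cat > st.py <<'E'
from h import *
np.set_printoptions(precision=4,suppress=True)
s=arm.get_state();Rt=Ro.from_euler('xyz',s["ee_rot"]);tip=s["eef_pos"]+Rt.apply([.103,0,.003])
E=np.array([.5148,-.0152,.052]);Rp=pryR(.064,0)
print(s["t"],s["force"],s["moment"],"tip in slot frame",Rp.inv().apply(tip-E),s["ee_rot"])
E
python3 st.py
```

```text
9.55 [ 0.4599 -0.1018 -0.7593] [-0.0107 -0.1898 -0.0072] tip in slot frame [ 0.0057  0.0003 -0.0015] [ 3.1408 -0.0003  0.0635]
```

In without contact; pushing on.

Call:
{"api": "arm_command", "payload": {
  "series": [0, 0, 0, 0.05, 0, -0.005, 0, 0, 0, 0, 0.1, 0, -0.005, 0, 0, 0, 0, 0.15, 0, -0.005, 0, 0, 0, 0, 0.2, 0, -0.005, 0, 0, 0, 0, 0.2, 0, -0.005, 0]
}}

```text
t: 10.18
eef_pos: [0.4376, -0.0198, 0.0539]
ee_rot: [3.141, -0.0, 0.063]
force: [-0.5, -0.7, -2.2]
width: 0.018
gripper_force: 60.0
```

```bash
python3 st.py
```

```text
10.175 [-0.494  -0.7206 -2.2083] [-0.068   0.0091  0.0192] tip in slot frame [ 0.0257  0.0002 -0.0011] [ 3.1408 -0.0002  0.0634]
```

Tip is 26 mm in and bearing lightly under the lid. Now lifting the tip along an arc about the hinge.

Call:
{"api": "arm_command", "payload": {
  "series": [0, 0, 0, 0.002, 0, -0.062, 0, 0, 0, 0, 0.007, 0, -0.125, 0, 0, 0, 0, 0.017, 0, -0.186, 0, 0, 0, 0, 0.03, 0, -0.247, 0, 0, 0, 0, 0.046, 0, -0.307, 0, 0, 0, 0, 0.066, 0, -0.366, 0, 0, 0, 0, 0.091, 0, -0.424, 0, 0, 0, 0, 0.117, 0, -0.48, 0]
}}

```text
t: 11.18
eef_pos: [0.449, -0.0191, 0.1023]
ee_rot: [3.141, 0.0, 0.063]
force: [-3.9, -1.1, -2.8]
width: 0.0178
gripper_force: 60.0
```

```bash
python3 st.py; python3 - <<'E'
from h import *
f=arm.grab_frame("scene");cv2.imwrite("pics/c4.png",cv2.resize(f[150:270,190:350],(800,600),interpolation=cv2.INTER_CUBIC))
E
```

```text
11.175 [-3.9172 -1.0814 -2.8089] [-0.264   1.3384 -0.0427] tip in slot frame [0.0371 0.0002 0.0473] [3.1408 0.     0.0635]
```

View pics/c4.png

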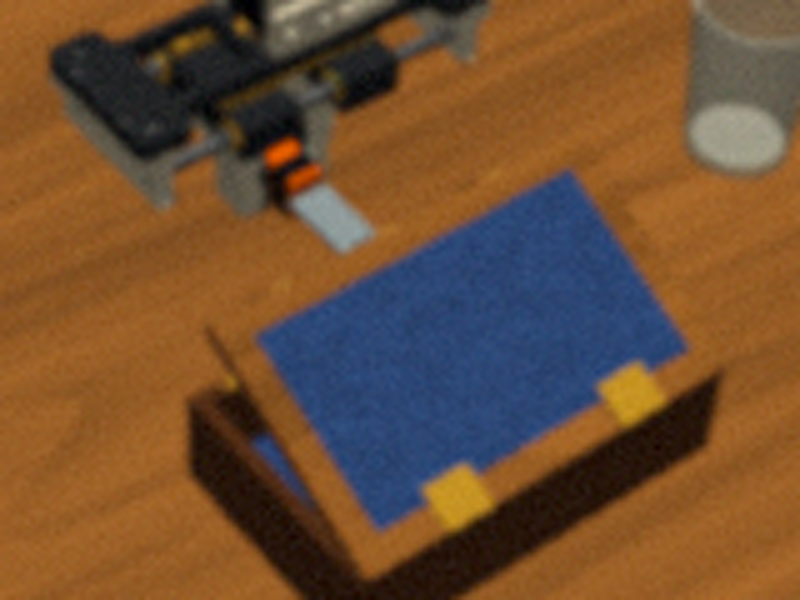

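Lid is up about 0.45 rad (left front corner at crop (210,330)), blade still level under it. Continuing the arc.

Call:
{"api": "arm_command", "payload": {
  "series": [0, 0, 0, 0.041, 0, -0.072, 0, 0, 0, 0, 0.088, 0, -0.141, 0, 0, 0, 0, 0.141, 0, -0.206, 0, 0, 0, 0, 0.198, 0, -0.266, 0, 0, 0, 0, 0.26, 0, -0.321, 0, 0, 0, 0, 0.326, 0, -0.372, 0, 0, 0, 0, 0.396, 0, -0.417, 0, 0, 0, 0, 0.469, 0, -0.456, 0]
}}

```text
t: 12.22
eef_pos: [0.4964, -0.016, 0.148]
ee_rot: [3.141, -0.001, 0.064]
force: [-3.2, 0.1, -0.8]
width: 0.0176
gripper_force: 60.0
```

Call:
{"api": "arm_command", "payload": {
  "series": [0, 0, 0, 0.076, 0, -0.033, 0, 0, 0, 0, 0.155, 0, -0.06, 0, 0, 0, 0, 0.236, 0, -0.081, 0, 0, 0, 0, 0.318, 0, -0.095, 0, 0, 0, 0, 0.4, 0, -0.103, 0, 0, 0, 0, 0.483, 0, -0.104, 0, 0, 0, 0, 0.546, 0, -0.1, 0, 0, 0, 0, 0.546, 0, -0.1, 0]
}}

```text
t: 13.22
eef_pos: [0.551, -0.0125, 0.1575]
ee_rot: [3.141, -0.001, 0.064]
force: [-0.8, -0.5, -1.5]
width: 0.0178
gripper_force: 60.0
```

```bash
python3 st.py; python3 - <<'E'
from h import *
f=arm.grab_frame("scene");cv2.imwrite("pics/c5.png",cv2.resize(f[130:280,180:380],(800,600),interpolation=cv2.INTER_CUBIC))
E
```

```text
13.225 [-0.7551 -0.5406 -1.5208] [-0.0114 -0.0028 -0.0115] tip in slot frame [0.1393 0.0003 0.1026] [ 3.1407 -0.0008  0.0635]
```

View pics/c5.png

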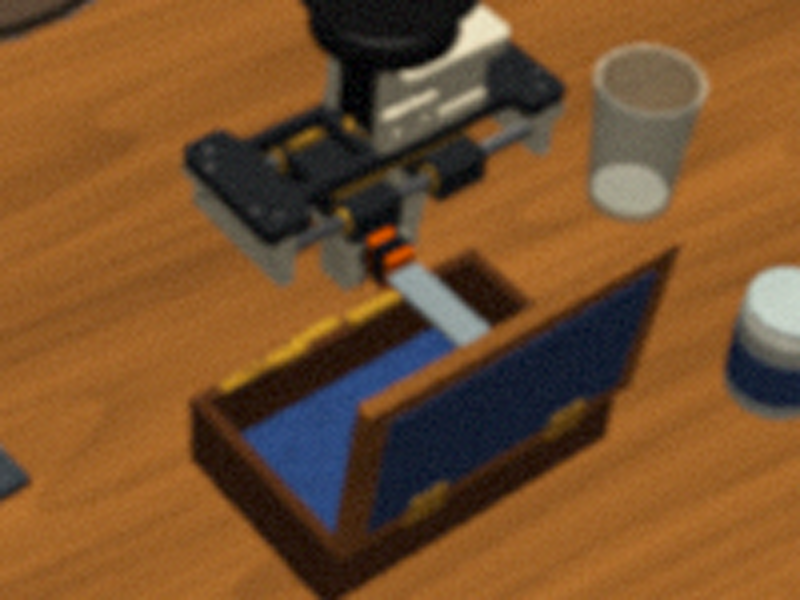

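The lid stands past upright (top edge from (365,405) to (675,250), the tip at hinge + 9 mm, so about 1.66 rad), and the force has dropped. Retreating towards the rest.

Call:
{"api": "arm_command", "payload": {
  "series": [0, 0, 0, -0.5, 0, 0, 0, 0, 0, 0, -1, 0, -0.1, 0, 0, 0, 0, -1, 0, -0.1, 0, 0, 0, 0, -1, 0, -0.1, 0]
}}

```text
t: 13.78
eef_pos: [0.451, -0.0187, 0.1683]
ee_rot: [3.141, -0.002, 0.064]
force: [0.0, -0.0, -0.7]
width: 0.0173
gripper_force: 60.0
```

Call:
{"api": "arm_command", "payload": {
  "series": [0, 0, 0, 0.12, 0.72, -0.15, 0, 0, 0, 0, 0.12, 0.72, -0.15, 0, 0, 0, 0, 0.12, 0.72, -0.15, 0]
}}

```text
t: 14.15
eef_pos: [0.4676, -0.0908, 0.1822]
ee_rot: [3.141, 0.0, 0.061]
force: [0.1, 0.7, -1.3]
width: 0.0176
gripper_force: 60.0
```

Call:
{"api": "arm_command", "payload": {
  "series": [0, 0, 0, 0.12, 0.72, -0.15, 0, 0, 0, 0, 0.12, 0.72, -0.15, 0, 0, 0, 0, 0.12, 0.72, -0.15, 0]
}}

```text
t: 14.52
eef_pos: [0.4835, -0.1612, 0.1971]
ee_rot: [3.141, 0.001, 0.062]
force: [-0.7, 0.4, -0.9]
width: 0.0175
gripper_force: 60.0
```

Call:
{"api": "arm_command", "payload": {
  "series": [0, 0, 0, 0.12, 0.72, -0.1, 0, 0, 0, 0, 0.12, 0.72, -0.1, 0, 0, 0, 0, 0.12, 0.72, -0.1, 0, 0, 0, 0, 0.12, 0.72, -0.1, 0]
}}

```text
t: 15.02
eef_pos: [0.4996, -0.231, 0.2073]
ee_rot: [3.141, 0.001, 0.064]
force: [-0.9, 0.6, -0.2]
width: 0.0178
gripper_force: 60.0
```

```bash
python3 - <<'E'
from h import *
R=Ro.from_euler('xyz',[3.141,-.611,.124]);g=np.array([.4504,-.2382,.0997])
print(rows(R,g+[0,0,.1]))
E
```

```text
[ 0.011  0.389 -0.037 -0.496  0.041  0.076]
```

Call:
{"api": "arm_command", "payload": {
  "series": [0.011, 0.389, -0.037, -0.496, 0.041, 0.076, 0, 0.011, 0.389, -0.037, -0.496, 0.041, 0.076, 0, 0.011, 0.389, -0.037, -0.496, 0.041, 0.076, 0, 0.011, 0.389, -0.037, -0.496, 0.041, 0.076, 0, 0.011, 0.389, -0.037, -0.496, 0.041, 0.076, 0, 0.011, 0.389, -0.037, -0.496, 0.041, 0.076, 0]
}}

```text
t: 15.78
eef_pos: [0.451, -0.2392, 0.2004]
ee_rot: [3.139, -0.61, 0.125]
force: [0.2, 0.6, -0.7]
width: 0.0176
gripper_force: 60.0
```

```bash
python3 - <<'E'
from h import *
R=Ro.from_euler('xyz',[3.141,-.611,.124]);g=np.array([.4504,-.2382,.0997])
s=arm.get_state();print(s["eef_pos"],s["ee_rot"],rows(R,g+[0,0,.02]),rows(R,g,(R,g+[0,0,.02])))
Rt=Ro.from_euler('xyz',s["ee_rot"]);tip=s["eef_pos"]+Rt.apply([.103,0,.003])
a=arm.grab_frame("top");b=arm.grab_frame("scene")
for n in("top","scene"):
    m=arm.camera_model(n);P=np.linalg.inv(m["pose"]);f=192/np.tan(np.radians(m["fovy"]/2));c=P[:3,:3]@tip+P[:3,3]
    print(n,m["cx"]+f*c[0]/c[2],m["cy"]+f*c[1]/c[2])
a=cv2.resize(a[140:240,290:390],(400,400),interpolation=cv2.INTER_CUBIC);b=cv2.resize(b[150:250,110:210],(400,400),interpolation=cv2.INTER_CUBIC)
cv2.imwrite("pics/c6.png",np.hstack([a,b]))
E
```

```text
[ 0.45101609 -0.23915966  0.20042632] [ 3.13932528 -0.61013867  0.12527956] [ 0.001  0.001  0.001 -0.467 -0.012  0.659] [ 0.     0.     0.    -0.115 -0.     0.164]
top 344.8956755834385 160.2947939220503
scene 174.48782568139075 188.44592441555682
```

View pics/c6.png

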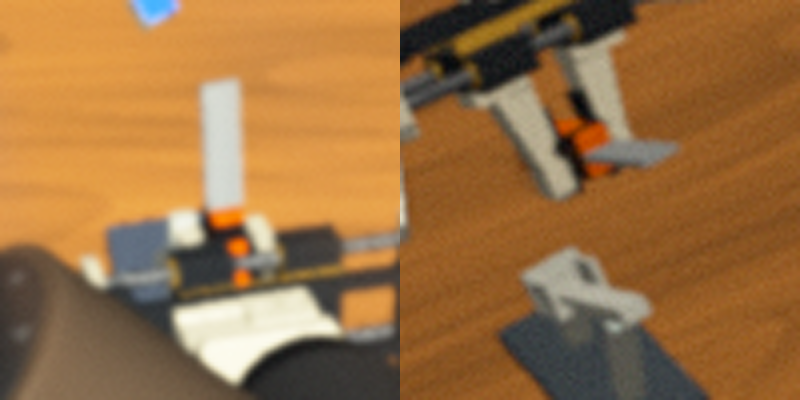

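The tip is at (344.7, 159.5) in the top view and (174.5, 188) in the scene view, both matching the prediction, so there was no slip. Lowering into the rest.

Call:
{"api": "arm_command", "payload": {
  "series": [0.001, 0.001, 0.001, -0.23, -0.006, 0.33, 0, 0.001, 0.001, 0.001, -0.467, -0.012, 0.659, 0, 0.001, 0.001, 0.001, -0.467, -0.012, 0.659, 0, 0.001, 0.001, 0.001, -0.467, -0.012, 0.659, 0]
}}

```text
t: 16.38
eef_pos: [0.4509, -0.2389, 0.1203]
ee_rot: [3.141, -0.613, 0.124]
force: [-0.2, 0.2, -0.2]
width: 0.0175
gripper_force: 60.0
```

Call:
{"api": "arm_command", "payload": {
  "series": [0, 0, 0, -0.03, 0, 0.04, 0, 0, 0, 0, -0.06, 0, 0.08, 0, 0, 0, 0, -0.08, 0, 0.12, 0, 0, 0, 0, -0.108, 0, 0.155, 0, 0, 0, 0, -0.108, 0, 0.155, 0]
}}

```text
t: 17.0
eef_pos: [0.4502, -0.2386, 0.1001]
ee_rot: [-3.141, -0.612, 0.122]
force: [-0.4, 0.3, -0.8]
width: 0.0177
gripper_force: 60.0
```

```bash
python3 - <<'E'
from h import *
s=arm.get_state();print(s["t"],s["force"],s["moment"],s["eef_pos"],s["ee_rot"])
R=Ro.from_euler('xyz',[3.141,-.611,.124]);print(rows(R,[.4504,-.2382,.0997]))
E
```

```text
17.0 [-0.37886891  0.32036944 -0.82628665] [-0.24772192  2.08950757  0.03918922] [ 0.45024925 -0.23856673  0.10014013] [-3.14060598 -0.61245789  0.12184027]
[-0.    -0.001 -0.001 -0.001 -0.003  0.005]
```

Call:
{"api": "arm_command", "payload": {
  "series": [0, 0, 0, 0, 0, 0, 0, 0, 0, 0, 0, 0, 0, 0, 0, 0, 0, 0, 0, 0, 0],
  "force": 5
}}

```text
t: 17.38
eef_pos: [0.4503, -0.2384, 0.1006]
ee_rot: [-3.141, -0.613, 0.123]
force: [-0.3, 0.2, -1.7]
width: 0.0178
gripper_force: 5.0
```

Call:
{"api": "arm_command", "payload": {
  "series": [0, 0, 0, 0, 0, 0, 0.3, 0, 0, 0, 0, 0, 0, 0.6, 0, 0, 0, 0, 0, 0, 0.8, 0, 0, 0, 0, 0, 0, 0.8, 0, 0, 0, 0, 0, 0, 0.8, 0, 0, 0, 0, 0, 0, 0.8]
}}

```text
t: 18.12
eef_pos: [0.4503, -0.2385, 0.1005]
ee_rot: [-3.141, -0.613, 0.123]
force: [0.8, -0.2, 0.6]
width: 0.0682
gripper_force: 0.0
```

Call:
{"api": "arm_command", "payload": {
  "series": [0, 0, 0, 0.2, 0, -0.3, 0.8, 0, 0, 0, 0.5, 0, -0.75, 0.8, 0, 0, 0, 0.5, 0, -0.75, 0.8, 0, 0, 0, 0.5, 0, -0.75, 0.8]
}}

```text
t: 18.62
eef_pos: [0.448, -0.2384, 0.1908]
ee_rot: [-3.141, -0.614, 0.123]
force: [0.2, 0.3, -0.6]
width: 0.0701
gripper_force: 0.0
```

Call:
{"api": "arm_command", "payload": {
  "series": [0, 0, 0, -0.5, 0, -0.75, 0.8, 0, 0, 0, -0.5, 0, -0.75, 0.8, 0, 0, 0, -0.5, 0, -0.75, 0.8]
}}

```text
t: 19.0
eef_pos: [0.3634, -0.2495, 0.2231]
ee_rot: [-3.141, -0.613, 0.12]
force: [-0.3, 0.3, 0.5]
width: 0.0704
gripper_force: 0.0
```

Call:
{"api": "arm_command", "payload": {
  "series": [0, 0, 0, 0, 0.95, 0, 0.8, 0, 0, 0, 0, 0.95, 0, 0.8, 0, 0, 0, 0, 0.95, 0, 0.8, 0, 0, 0, 0, 0.95, 0, 0.8]
}}

```text
t: 19.5
eef_pos: [0.3762, -0.3429, 0.2214]
ee_rot: [-3.138, -0.611, 0.12]
force: [1.5, -0.4, 0.3]
width: 0.0705
gripper_force: 0.0
```

```bash
python3 - <<'E'
from h import *
a=arm.grab_frame("top");b=arm.grab_frame("scene");print(arm.get_state()["t"])
a=cv2.resize(a[130:250,190:370],(600,400),interpolation=cv2.INTER_CUBIC)[:,:400*3//2]
b=cv2.resize(b[150:270,110:170],(200,400),interpolation=cv2.INTER_CUBIC);b=cv2.resize(arm.grab_frame("scene")[170:290,110:170],(200,400))
cv2.imwrite("pics/c7.png",np.hstack([a,b]))
E
```

```text
19.6
```

View pics/c7.png

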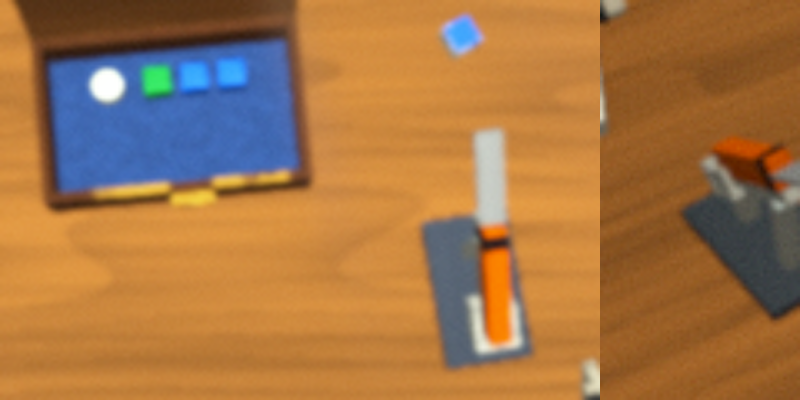

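The lid stands open, with the case interior visible at (175,120). The pry lies in its rest with its tip at (336.2, 168.5) full-picture px, against (335.9, 168.9) before, and the hand is clear. Handing in.

```bash
python3 -c "
from station import arm
print(arm.job_done())"
```

```text
the job is handed in; nothing more can be done
None
```

I handed the job in at about 20 s; no verdict came back. In the last pictures the lid stands open, about 1.66 rad by the blade tip's final position, and the pry lies in its rest as it did at the start, with the hand clear of everything.

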